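# Reset a bench controller behind its push-latch flap

### The job

The bench controller has tripped. Press its grey top flap so that it pops open, press the round button underneath fully down (not the square one) and let it come back up, then push the flap down again until it latches shut by itself. Use only your fingertips; do not knock or pick up anything that stands around.

Things in the scene. Friction and masses are not known exactly. Their poses are not given: they have to be found in the camera images.
- controller: White controller fixed to the bench. Origin on its underside; own x to its back, y to its left, z up; spans x -70..+91 (gland +104), y -75..+75, height 75 mm. Rear block (x > 6 mm) has a flat top 75 mm high. In front of it a ledge 48 mm high, open to the front, lies between side cheeks (75 mm high, inner faces at y -63 and +63). The shut flap covers the ledge, flush with the top.
- flap (a joint): Angle of the grey flap (plate 60 x 122 x 5 mm, hinged along y at its back edge, front edge swings up), rad: 0 latched flush, about 1.6 popped open (just past upright), negative pressed below flush, hard stop at -0.15. Push-push latch: shut, press to the stop (releases beyond -0.12) and lift the finger: a soft spring (0.2 N m at most) swings it up in about 1.5 s. A press short of the stop may do nothing.
- flap_pad (a point): Where to press: on the flap's outer face, on its mid-line, 45 mm from the hinge, 15 mm from the front edge; moves with the flap, z = outward normal. Pressing to the stop sinks it 6 to 7 mm and takes about 5 N, a little more on the stop. To relatch, press to the stop again (beyond -0.12 rad) and lift the finger: it then stays shut.
- flap_hinge (a point): Mid-point of the hinge line, 2.5 mm below the controller's top, at x +5 mm of the controller; y along the hinge. Open, the flap stands upright, 60 mm above this line, and yields to a light push either way (up to 1.8 rad); it is shut by pushing its outer (back) face forward with a finger from behind the hinge, then pressing down.
- round_button (a joint): Travel of the round button, m: 0 up, 0.004 fully down; a spring returns it; about 1 N to start, 5 N fully down.
- round_button_top (a point): Centre of the top face of the round button (grey, 20 mm across, in a round steel collar), pressed straight down. It stands on the ledge, 47 mm in front of the hinge and 31 mm left or right of the mid-line; its top lies 16 mm below the controller's top when up. Under the flap while that is shut.
- square_button (a joint): Travel of the square button, m: 0 up, 0.004 fully down; same spring. It must not be pressed.
- square_button_top (a point): Centre of the top face of the square button (grey, 16 x 16 mm, in a square steel collar), on the other side of the mid-line, 62 mm from the round one.
- flask_50: Bystander, loose: small clear conical flask, 51 mm across, 85 mm tall; origin at the centre of its underside. To be left alone.
- stopper_white_1: Bystander, loose: white tapered stopper, 34 mm across, 26 mm tall; origin at the centre of its underside. To be left alone.
- beaker_150: Bystander, loose: clear beaker, 62 mm across, 80 mm tall; origin at the centre of its underside. To be left alone.
- tape_roll: Bystander, loose: roll of tape lying flat, 68 mm across, 19 mm tall; origin at the centre of its underside. To be left alone.
- timer: Bystander, loose: small kitchen-type timer lying flat, 70 x 62 x 18 mm; origin at the centre of its underside. To be left alone.

How it is judged:
On the way, in this order (a step that is already met when the one before it is completed fails the run):
1. the flap has popped open (value of joint flap above 1.1 rad), for 0.1 s.
2. the round button is pressed fully down (value of joint round_button above 0.003 m), for 0.05 s.
At the end, for the whole second after the job is handed in: After the flap was opened and the round button pressed at least 3 mm, the flap stays latched shut by itself, within -0.03 to 0.04 rad of flush, and the round button is back up (within 1 mm) (value of joint flap between -0.03 and 0.04 rad and value of joint round_button below 0.001 m); the robot touches nothing.
It fails at once if the square button is pressed (more than 2 mm) (value of joint square_button above 0.002 m).
It fails at once if a bystander is pushed or lifted more than 20 mm, or tipped (distance of any of flask_50, stopper_white_1, beaker_150, tape_roll, timer from where it was at the start of the episode above 0.02 m or angle between any of flask_50, stopper_white_1, beaker_150, tape_roll, timer's own z axis and vertical above 0.35 rad).
It also fails if it takes over 51 s, if anything falls off the work surface, if the arm or the gripper's body presses on something with over 40 N, if the wrist force passes 120 N, or if a joint passes its speed limit or range.

### The arm

A 7-joint arm with a two-finger parallel gripper is mounted at the origin on a cart in front of the work surface, level with it; the furniture and walls round the work are solid. World frame = base frame: x ahead of the robot, y to its left, z up, the work surface at z = 0. Lengths are in m, angles in rad, forces in N, time in s.
With the tool pointing down it reaches from about 0.425 to 0.925 m from the base axis. Payload 6.8 kg.
Tool frame: the origin (TCP) lies on the front face of the gripper's body, between the roots of the fingers; the fingertips stand 73 mm ahead of it and the grasp point (between the pads) lies 54 mm ahead of it (env.nose_length is the distance from the TCP to the fingertips, in m); z points along the fingers, y is the direction in which the jaws open and shut (so a half turn about z gives the same grasp; the last joint's range is limited). The gripper opens to 85 mm and grips with 20 to 120 N. Pads are 22 mm wide; open, the fingers measure 114 mm over their backs; the gripper's body (76 mm by 85 mm) begins 54 mm behind the grasp point. The pads swing forward as they close: fully open they stand 13 mm farther back than shut.
Start: joints at [-1.227, 0.477, 0.022, 1.555, -0.011, 1.109, -0.083], TCP at [0.295, 0.607, 0.304] pointing down, gripper open.
Joint ranges: [-2.96, 2.96], [-0.34, 2.1], [-1.41, 1.46], [0.24, 2.44], [-1.37, 4.51], [0.17, 1.92], [-2.96, 2.96]. Speed limits (rad/s): [2.39, 2.39, 3.14, 3.14, 3.14, 3.14, 3.14].

### API

Orientations are given as a unit quaternion [w, x, y, z].
In Python, from cell import env, kin, camera, calibration, job gives the robot as it stands. The module is installed in compiled form; this text tells all that it offers. Calls block until the motion is done:
- env.reach(position, orientation): joint-space move of the TCP to a pose.
- env.movel(position, velocity=0.15, rot=None, stop_force=None): straight line of the TCP; rot=None keeps the orientation; velocity is the mean speed in m/s. With stop_force (N) it stops when the force on the tool has changed by that much, and returns True; else False.
- env.goto_joints(angles): joint-space move.
- env.grip(opening, f_grip=None): finger opening in m; f_grip is the grip in N (None keeps the last); returns when the fingers have stopped.
- env.dwell(seconds).
- kin.inverse_kinematics(position, orientation): joint angles nearest the present ones, or None.
- env.get_state(): the state.
- camera(name): name is "scene" or "top"; returns (picture, depth): 400x640x3 uint8, blue, green, red; 400x640 float32, m along the optical axis (not along the pixel's ray), 0 where there is no reading.
- calibration(name): a dict with "fx", "fy", "cx", "cy" (pixels), "rvec" (rotation vector, rad) and "tvec" (3), from world to camera coordinates, as OpenCV has them. Camera axes: x right, y down, z forward; pixel columns grow to the right and rows downward; lengths in m; the calibration is good to about 2 mm. A picture is of the moment at which its call begins. calibration takes no time and is no camera call.
A pose or a line that the arm cannot do raises env.PlanningError and nothing moves.
- job.job_done(): hands the job in, once; it reports no verdict.
The state is a dict: "time": time; "qpos": joint angles; "joint_velocities": joint speeds; "joint_torque": joint torques, N m; "tcp_pos": TCP position; "orientation": TCP orientation; "force": force on the tool from outside, world axes, zero at the start; "torque": the same for the moment, N m; "opening": finger opening in m.
Only numpy, scipy, OpenCV 4.12 (cv2) and the standard library are available. Lean on these libraries where they do the work, as an engineer would, in place of code of your own. Each camera call takes 0.05 s, during which the arm holds its last target. There are 200 camera calls.

## Working session

There is one attempt and no reset: what is moved stays moved. The work goes in short steps, each a Python script; the robot and the scene stay as the last script left them, time stands still between calls to the robot, and variables do not carry over. Pictures are saved under pics/ and viewed, about 8 in all and at most 12, crops included, and the job is handed in when it is done.

```bash
mkdir -p pics; cat > h.py <<'E'
import numpy as np, cv2
from cell import env, kin, camera, calibration, job
def snap(n,f):
    p,d=camera(n); cv2.imwrite('pics/'+f+'.png',p); np.save('pics/'+f+'.npy',d); return p,d
def pts(n,d):
    c=calibration(n); R=cv2.Rodrigues(np.array(c['rvec'],float))[0]; t=np.array(c['tvec'],float).ravel()
    v,u=np.mgrid[:d.shape[0],:d.shape[1]]
    P=np.stack([(u-c['cx'])/c['fx']*d,(v-c['cy'])/c['fy']*d,d],-1)
    return (P-t)@R
E
python3 - <<'E'
from h import *
for n in('scene','top'):
    p,d=snap(n,n+'0'); c=calibration(n);R=cv2.Rodrigues(np.array(c['rvec'],float))[0]
    print(n,c['fx'],-R.T@np.ravel(c['tvec']),R[2])
s=env.get_state();print(s['time'],s['tcp_pos'],s['orientation'],env.nose_length)
E
```

```text
scene 363.09332497471024 [-0.10576973 -0.34280463  0.41244261] [ 0.77685701  0.49700689 -0.386623  ]
top 386.1271923395757 [0.42041582 0.06908725 0.95468262] [ 0.15277774  0.00414457 -0.98825188]
0.1 [0.29450855 0.60692108 0.30303617] [-1.17145956e-04  2.23978308e-01  9.74593798e-01 -7.95959653e-04] 0.0726
```

View pics/scene0.png

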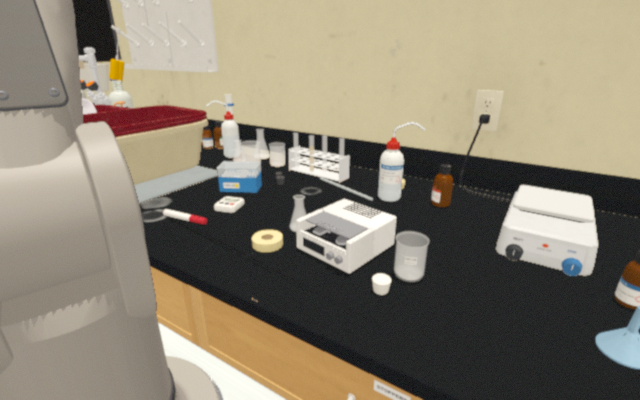

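View pics/top0.png

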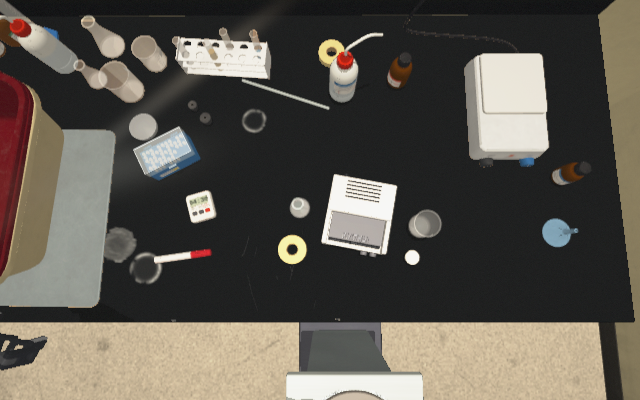

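The top view shows the controller at (360,214) with the grey flap at (357,228) facing the robot. The flask is at (300,208), tape at (292,250), beaker at (425,224) and stopper at (412,257). Next I fit the controller's top face.

```bash
python3 - <<'E'
from h import *
p=cv2.imread('pics/top0.png');d=np.load('pics/top0.npy');P=pts('top',d)
m=((P[...,2]>.066)&(P[...,2]<.084)).astype(np.uint8)
m[:,:315]=0;m[:,402:]=0;m[:165]=0;m[262:]=0
n,l,s,c=cv2.connectedComponentsWithStats(m);k=1+np.argmax(s[1:,4]);M=l==k
print(s[k],np.median(P[M][:,2]))
q=P[M][:,:2].astype(np.float32)*1000
r=cv2.minAreaRect(q);print(r);print(cv2.boxPoints(r))
# flap: mid grey
g=cv2.cvtColor(p,cv2.COLOR_BGR2GRAY)
F=M&(g>90)&(g<200);F=cv2.morphologyEx(F.astype(np.uint8),cv2.MORPH_OPEN,np.ones((3,3)))
n,l,s,c=cv2.connectedComponentsWithStats(F);k=1+np.argmax(s[1:,4]);f=l==k
print(s[k],cv2.minAreaRect(P[f][:,:2].astype(np.float32)*1000))
for nm,(u,v) in dict(flask=(300,208),beaker=(425,224),stop=(412,257),tape=(292,238),timer=(201,206)).items():
    w=P[v-12:v+13,u-14:u+15].reshape(-1,3);w=w[w[:,2]>.008];print(nm,w.min(0).round(3),w.max(0).round(3))
cv2.imwrite('pics/c0.png',cv2.resize(p[165:275,270:450],None,fx=4,fy=4,interpolation=cv2.INTER_CUBIC))
E
```

```text
[ 321  175   76   80 4107] 0.07559139224864259
((520.857177734375, -10.984161376953125), (150.26788330078125, 160.9727783203125), 79.13934326171875)
[[427.6556   -69.606995]
 [585.7451   -99.93767 ]
 [614.0587    47.63867 ]
 [455.96924   77.969345]]
[ 329  211   56   35 1405] ((487.3188781738281, -4.480583190917969), (121.8350830078125, 61.57731246948242), 79.2026138305664)
flask [0.42  0.069 0.008] [0.567 0.156 0.955]
beaker [ 0.42  -0.192  0.008] [0.525 0.069 0.955]
stop [ 0.406 -0.154  0.016] [0.436 0.069 0.955]
tape [0.42  0.069 0.008] [0.473 0.181 0.955]
timer [0.42  0.069 0.008] [0.577 0.408 0.955]
```

View pics/c0.png

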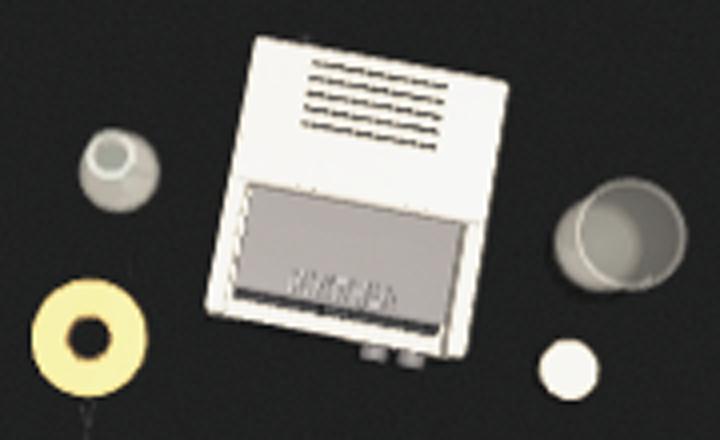

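The top face fits 150 × 161 mm as specified, giving an origin of about (0.5105, -0.009) and a yaw of -10.9°. The flap centre agrees with this to about 1 mm. I'll press the flap now.

```bash
cat >> h.py <<'E'
yaw=np.arctan2(-30.33,158.09); O=np.array([.52086,-.01098])-.0105*np.array([np.cos(yaw),np.sin(yaw)])
ph=(yaw+np.pi)/2; Q=[0,np.cos(ph),np.sin(ph),0]; N=env.nose_length
def T(x,y,z):  # controller x,y (mm), fingertip height (mm) -> TCP
    c,s=np.cos(yaw),np.sin(yaw); return [O[0]+(c*x-s*y)/1e3,O[1]+(s*x+c*y)/1e3,z/1e3+N]
def tip(): 
    s=env.get_state(); return round(s['time'],2),np.round((s['tcp_pos'][2]-N)*1e3,1),np.round(s['force'],1)
E
python3 - <<'E'
from h import *
print(kin.inverse_kinematics(T(-40,0,160),Q))
env.grip(0.0); env.reach(T(-40,0,130),Q); print(tip())
env.movel(T(-40,0,82),.12); print(tip())
print(env.movel(T(-40,0,60),.03,stop_force=9)); print(tip())
env.movel(T(-40,0,150),.2); env.movel(T(-120,0,200),.25); env.dwell(.8); print(tip())
p,d=snap('top','top1'); snap('scene','scene1')
cv2.imwrite('pics/c1.png',cv2.resize(p[165:275,270:450],None,fx=4,fy=4,interpolation=cv2.INTER_CUBIC))
E
```

```text
[-0.46159758  0.24105777  0.38501183  2.12090192 -0.12524042  0.80060376
  1.38199279]
(3.16, np.float64(130.1), array([-0. ,  0.2, -0. ]))
(3.71, np.float64(82.1), array([-0.2,  0.5,  0.4]))
True
(4.17, np.float64(71.2), array([-0.2, -0.7,  5. ]))
(6.04, np.float64(200.0), array([-0. , -0.5,  0.1]))
```

View pics/c1.png

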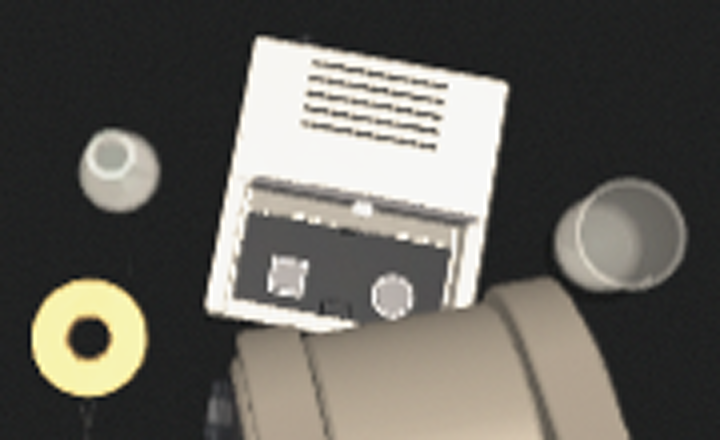

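View pics/scene1.png

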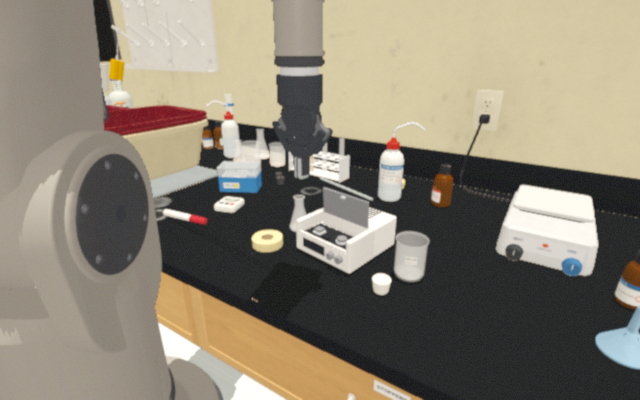

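The flap is open. The square button is on the left (crop 288,277) and the round one on the right (crop 392,297), so the round button is at controller y = -31. I'll check its position by ray, then press it.

```bash
python3 - <<'E'
from h import *
c=calibration('top');R=cv2.Rodrigues(np.array(c['rvec'],float))[0];C=-R.T@np.ravel(c['tvec'])
r=R.T@np.array([(270+392/4-c['cx'])/c['fx'],(165+297/4-c['cy'])/c['fy'],1]);X=C+r*(.059-C[2])/r[2]
t=np.array(T(-42,-31,59)); e=X[:2]-t[:2]; print(X,t,e)
assert np.linalg.norm(e)<.006
env.movel(T(-80,-31,150),.25); env.movel(T(-43,-31,100),.2); env.movel(T(-43,-31,64),.1); print(tip())
print(env.movel(T(-43,-31,52),.02,stop_force=9)); print(tip()); env.dwell(.15); print(tip())
env.movel(T(-43,-31,66),.08); print(tip()); env.movel(T(-44,-31,110),.15)
env.movel(T(-80,0,190),.25); print(tip())
E
```

```text
[ 0.46260042 -0.031859    0.059     ] [ 0.4634594 -0.0315329  0.1316   ] [-0.00085898 -0.0003261 ]
(7.54, np.float64(64.6), array([-0.3,  0.4,  0.1]))
True
(8.04, np.float64(55.0), array([-1.8,  0.2,  8.8]))
(8.19, np.float64(55.0), array([-1.8,  0.3,  9.1]))
(8.48, np.float64(66.1), array([-0.2, -0.2, -0.3]))
(9.45, np.float64(189.3), array([ 0.6, -0.6,  0.1]))
```

The button reached full travel: tip at 55.0 mm with 9 N, as expected. Now I close the flap from behind.

```bash
python3 - <<'E'
from h import *
env.movel(T(42,0,190),.25); env.movel(T(42,0,110),.2); print(tip())
for w,v in [((5,0,110),.08),((-23,0,100),.08),((-32,0,86),.06),((-40,0,80),.06)]:
    print(env.movel(T(*w),v,stop_force=20),tip())
print(env.movel(T(-40,0,60),.03,stop_force=10)); env.dwell(.1); print(tip())
env.movel(T(-40,0,84),.06); print(tip())
env.movel(T(-40,0,160),.2); env.movel(T(-120,0,220),.25);env.dwell(1.); print(tip())
p,d=snap('top','top2'); s,_=snap('scene','scene2')
P=pts('top',d);X=T(-15,0,0);w=np.abs(P[...,0]-X[0])+np.abs(P[...,1]-X[1])<.015;print(np.median(P[w][:,2]))
cv2.imwrite('pics/c2.png',np.hstack([cv2.resize(a,(400,400),interpolation=cv2.INTER_CUBIC) for a in (p[165:275,305:415],s[170:290,280:400])]))
E
```

```text
(10.64, np.float64(110.5), array([-0.2,  0. , -0.1]))
False (11.25, np.float64(110.5), array([ 0.5, -0.2,  1.2]))
False (11.78, np.float64(100.0), array([ 1.4, -0.1,  2.7]))
False (12.2, np.float64(86.0), array([ 2.4, -0.2,  3. ]))
False (12.52, np.float64(79.9), array([ 0.7, -1. ,  2.7]))
True
(13.04, np.float64(70.5), array([-0.9, -0.3,  5.4]))
(13.42, np.float64(84.2), array([ 0.3, -0.1, -0.9]))
(15.5, np.float64(220.0), array([ 0.1, -0.3, -0.4]))
0.0758434590441336
```

View pics/c2.png

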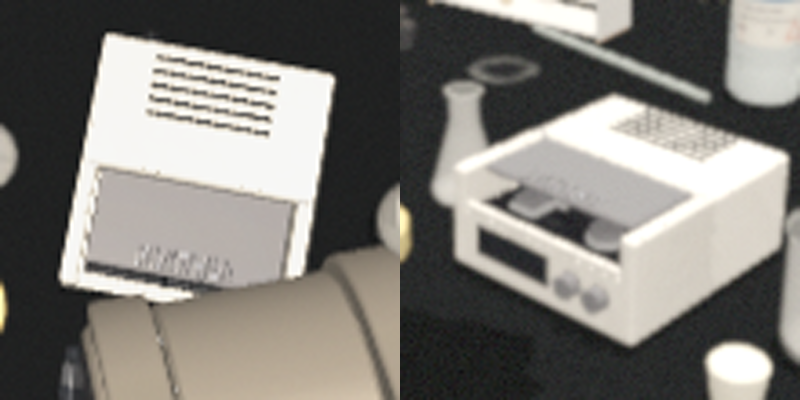

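The flap looks shut and level with the cheeks. I'll compare it numerically with the original latched state, check the bystanders, and hand in if both hold.

```bash
python3 - <<'E'
from h import *
g=lambda f:cv2.imread('pics/'+f+'.png',0).astype(float)
P0=pts('top',np.load('pics/top0.npy'))
p,d=snap('top','top3');P3=pts('top',d);snap('scene','scene3')
ok=True
for x in(-10,-25,-40,-50):
    X=T(x,15,0);w=np.hypot(P0[...,0]-X[0],P0[...,1]-X[1])<.006;a=np.median(P0[w][:,2]),np.median(P3[w][:,2]);print(x,np.round(a,4))
D=abs(g('scene3')-g('scene0'))
for n,(u,v,r) in dict(flap=(338,222,22),flask=(299,213,12),stop=(381,284,12),beaker=(411,257,20),tape=(267,241,15),timer=(229,204,14)).items():
    w=D[v-r:v+r,u-r:u+r];print(n,w.mean().round(1),(w>40).sum())
print(tip(),env.get_state()['tcp_pos'])
E
```

```text
-10 [0.0753 0.0752]
-25 [0.075  0.0762]
-40 [0.0756 0.0757]
-50 [0.0766 0.0757]
flap 6.3 0
flask 6.4 0
stop 5.3 0
beaker 7.5 0
tape 6.3 0
timer 6.3 0
(15.7, np.float64(220.0), array([ 0.4, -1.3, -1.2])) [0.39268736 0.01360738 0.29261348]
```

```bash
python3 -c "
from h import *
job.job_done()"
```

```text
the job is handed in; nothing more can be done
```

The job is done and handed in at about 16 s on the robot's clock. No verdict is reported, so the results below are from my own checks.

- **Opening:** I located the controller in the top view. One press on the flap pad, stopping at a tip height of 71 mm, popped the flap open, and both cameras showed it upright.
- **Round button:** I found it on the right-hand side, within 1 mm of where it was predicted. I pressed it to the bottom, with the tip at 55.0 mm and about 9 N, then released it. The square button was not approached.
- **Closing:** I pushed the flap forward from behind the hinge, pressed it at the pad down to a tip height of about 70.5 mm, and lifted off.

**Last checks:**
- **Flap:** the four points measured along it were within about 1 mm of their original heights. It stayed shut for over 2 s with the arm clear.
- **Bystanders:** the scene image showed no change at the flask, stopper, beaker, tape or timer compared with the start.
- **Not seen directly:** I could not see the round button come back up, because the shut flap hides it. That rests on its return spring and on the fingertip being lifted clear of it.

No check failed or disagreed.

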